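Hang a second label roll beside the first on the packing table's hook arm

TASK

Take the yellow label roll out of the aluminium tray, thread it over the upturned end of the blue stand's hook arm and lower it gently on to the bar, in front of the white roll that already hangs there. Slide both rolls back together until the white one presses against the grey side disc and you feel its spring push back, firm but never hard, then let go, leaving the two hanging tight side by side. Do not knock the white roll off or disturb the other things on the table.

Things in the scene. Friction and masses are not known exactly. Their poses are not given: they have to be found in the camera images.
- stand: Blue roll stand, fixed. Origin on the table under the centre of its 200 x 90 x 6 mm base plate; z up; x points along its level hook arm from the arm's free end to the upright (60 mm wide plate, front face x = +85, top z = 154 mm). A roll hanging at rest on the arm has its centre at y = 0, z = 129 mm. Over 15 N on the disc, or 30 N on arm or upturned end, spoils the rolls.
- arm (a point): Point on the centre line of the hook arm, at x = 0, y = 0, z = 140 mm of the stand's frame, axes as the stand's. The arm is a level steel bar 10 mm in diameter, from the upright to x = -70 mm, where it turns up. Sliding one roll along it takes under 1 N if it is not pressed down. Its side disc: 64 mm in diameter, 4 mm thick, grey, square to the bar, behind the white roll.
- hook_end (a point): Top of the arm's upturned end (10 mm thick, spans x = -80 to -69 mm in the stand's frame, top at z = 157 mm, 12 mm above the bar). A roll's bore passes over it if the roll's centre is at z = 142 to 150 mm (best 146), y = 0 within 3 mm, axis along x. Once past x = -48 mm the roll's centre can be lowered to z = 129 mm, on to the bar.
- disc_zone (a point): Middle of the stretch of arm on which workers clamp the side disc's hub (stand frame x = +40 mm, z = 140 mm); the disc itself is not measured. Its front face is anywhere from x = +25 to +55 mm, 3 to 50 mm behind the white roll: feel for it. Its spring: about 6 N/mm, 4 mm travel. A push of 6 to 9 N is right, under 4 N is not home.
- first_roll: White label roll with a brown cardboard core, hanging on the arm: outside diameter 64 mm, bore 32 mm, width 40 mm, about 100 g. Origin at its centre; x is the roll's axis (parallel to the arm). It may turn about its axis and slides freely along the arm.
- second_roll: Yellow label roll with a brown cardboard core, the one to hang: outside diameter 64 mm, bore 32 mm, width 40 mm, about 100 g. It starts lying on its round side in the tray, axis horizontal along the tray. Origin at its centre, at first about 40 mm above the table; x is the roll's axis. It can be gripped across its diameter from above.
- tray: Aluminium roll tray, fixed to the table (place and yaw vary): 110 mm long in x, 56 mm wide, a channel with two 11 mm high ribs and 13 mm high end lips in which the yellow roll lies. Origin on the table under its centre, z up.
- tub: Bystander: white plastic jar with blue lid, 68 mm in diameter, 85 mm tall. Origin at the centre of its underside. To be left alone.
- tape: Bystander: roll of clear tape lying flat, 96 mm in diameter, 24 mm high. Origin at the centre of its underside. To be left alone.
- scraper: Bystander: steel bench scraper with a white round handle, lying flat, about 115 x 95 mm, 23 mm high. Origin under its middle. To be left alone.
Mind the look-alikes: they are no part of the job. Leave any green, pink or red look-alike of the second_roll alone.

How it is judged (in metres and radians):
On the way, in this order (a step that is already met when the one before it is completed fails the run):
1. the yellow roll is on the hook arm, past its upturned end, with the bar through its bore (x of second_roll in the frame of stand above -0.05 m and y of second_roll in the frame of stand between -0.011 and 0.011 m and z of second_roll in the frame of stand between 0.125 and 0.152 m and angle between the x axis of second_roll and the x axis of stand, either way round below 0.3 rad), for 0.1 s.
2. the white roll is pressed home against the side disc with at least 4 N by the yellow one (contact force between first_roll and stand above 4 N and contact force between second_roll and first_roll above 3 N and z of second_roll in the frame of stand below 0.152 m), for 0.2 s.
At the end, for the whole second after the job is handed in: Both rolls hang at rest on the arm (centre heights within -3/+4 mm of 129 mm), axes along it within 0.1 rad; yellow past x = -46 mm, within 6 mm sideways, centres under 43 mm apart; white past x = -5 mm; the pair was pressed against the disc with at least 4 N for 0.2 s (z of second_roll in the frame of stand between 0.126 and 0.133 m and y of second_roll in the frame of stand between -0.006 and 0.006 m and x of second_roll in the frame of stand above -0.046 m and z of first_roll in the frame of stand between 0.126 and 0.133 m and x of first_roll in the frame of stand above -0.005 m and angle between the x axis of each of second_roll, first_roll and the x axis of stand, either way round below 0.1 rad and distance between first_roll and second_roll below 0.043 m and linear speed of each of first_roll, second_roll below 0.01 m/s); the robot touches nothing.
It fails at once if the white roll is knocked off or lifted from the arm, or wrenched askew (z of first_roll in the frame of stand below 0.119 m or z of first_roll in the frame of stand above 0.141 m or x of first_roll in the frame of stand below -0.045 m or angle between the x axis of first_roll and the x axis of stand, either way round above 0.4 rad).
It fails at once if the white roll is pushed against the stand with more than 15 N (contact force between first_roll and stand above 15 N).
It fails at once if the yellow roll is rammed against the hook arm or its upturned end with more than 30 N (contact force between second_roll and stand above 30 N).
It fails at once if the robot strikes the stand with more than 15 N (contact force between the arm and stand above 15 N).
It fails at once if a bystander (tub, tape or scraper) is moved more than 15 mm (distance of any of tub, tape, scraper from where it was at the start of the episode above 0.015 m).
It also fails if it takes over 61 s, if anything falls off the work surface, if the arm or the gripper's body presses on something with over 40 N, if the wrist force passes 120 N, or if a joint passes its speed limit or range.

ROBOT

A 6-joint arm with a two-finger parallel gripper is mounted at the origin on the work surface. World frame = base frame: x ahead of the robot, y to its left, z up, the work surface at z = 0. Lengths are in mm, angles in rad, forces in N, time in s.
With the tool pointing down it reaches from about 400 to 925 mm from the base axis. Payload 12.5 kg.
Tool frame: the origin (TCP) lies at the very end of the fingers, on their centre line; the grasp point (between the pads) lies 19 mm behind it (env.grasp_offset is the distance from the TCP to the grasp point, in mm); z points along the fingers, y is the direction in which the jaws open and shut (so a half turn about z gives the same grasp; the last joint's range is limited). The gripper opens to 95 mm and grips with 3 to 60 N. Pads are 20 mm wide; open, the fingers measure 119 mm over their backs; the gripper's body (75 mm by 180 mm) begins 59 mm behind the grasp point.
Start: joints at [-1.278, 0.491, 1.559, -0, 1.092, -0.106], TCP at [242.719, -575.964, 214.661] pointing down, gripper open.
Joint ranges: [-3.1, 3.1], [-0.84, 2.19], [0.05, 2.79], [-1.13, 4.28], [0.06, 2.93], [-2.69, 2.69]. Speed limits (rad/s): [2.22, 2.22, 2.79, 3.14, 3.14, 3.14].

INTERFACE

Orientations are given as [roll, pitch, yaw] about the fixed x, y, z axes, in that order (R = Rz(yaw) Ry(pitch) Rx(roll)).
In Python, from cell import env gives the robot as it stands. The module is installed in compiled form; this text tells all that it offers.
- The arm moves only by the shell command python3 -m pendant 'ROWS'. ROWS is JSON, one flat list of numbers, 5 for each row, row after row: the shift along the tool's x, y, z as a fraction of full scale, then the turn about the tool's z as a fraction of full scale, then the gripper's target within -1 to 1 (shut at 1, half-way at 0, fully open at -1). In form: [x, y, z, turn, grip, x, y, z, turn, grip, ...]. A call has 1 to 10 rows; each row shifts and turns the commanded pose from where the row before left it, along the tool's axes as they then stand; what a row does not reach is not made up. Full scale, the value 1, is 0.4 m for a shift and 180 degrees for a turn. A row lasts 1/8 s, in which the tool goes at most 62.5 mm and 10.7 degrees, less where a joint would pass 70% of its speed; a pose out of reach is approached as far as the arm can. A call with a number of a shift or a turn outside -1 to 1 is refused whole. A call with a gripper value outside its range is refused whole. The fingers move at their own pace and stop on an object; the grip force is fixed at half the most. Time passes only in rows, so rows that do not move let the fingers close. It gives the time, the measured TCP pose, the force and the opening at its end, in the units of the state.
- env.state(): the state, without advancing time (a new reading comes with each control period).
- env.read_camera(name): name is "side" or "top"; returns the picture (420x560x3 uint8, red, green, blue); there is no depth.
- env.camera_model(name): a dict with "fx", "fy", "cx", "cy" (pixels), "view" (4x4, takes a point from world to camera coordinates). Camera axes: x right, y down, z forward; pixel columns grow to the right and rows downward; lengths in mm; the calibration is good to about 2 mm. A picture is of the moment at which its call begins. camera_model takes no time and is no camera call.
- env.job_done(): hands the job in, once; it reports no verdict.
Trained networks look in the newest picture that a camera, given by its name, has taken for a name from the list of things; names that differ only in an ending like _2 or _b are one class to them, and where a whole thing is asked for, a point or a joint stands for the part that bears it (a point fixed in the world has none). Each returns a list of dicts, best first, with "confidence" (0 to 1); they miss things now and then, are a little off and sometimes report something else, mostly with a low value. They report only what shows in the picture. A call takes as long as a camera call. They do not tell look-alikes from the thing itself.
- env.masks_of(thing, camera): "region" (420x560 bool, what is visible of it).
- env.landmark_of(thing, camera): "xyz" ([x, y, z] in mm, in world coordinates, good to about 4 mm: a listed point, or the origin of a listed thing).
The state is a dict: "t": time; "joints": joint angles; "qvel": joint speeds; "tau": joint torques, N m; "eef_pos": TCP position; "tcp_rot": TCP orientation; "ft_force": force on the tool from outside, world axes, zero at the start; "moment": the same for the moment, N m; "opening": opening from 0.0 (shut) to 1.0 (fully open).
Only numpy, scipy, OpenCV 4.12 (cv2) and the standard library are available. Lean on these libraries where they do the work, as an engineer would, in place of code of your own. Each camera call takes 0.05 s, during which the arm holds its last target.

## Working session

There is one attempt and no reset: what is moved stays moved. The work goes in short steps, Python scripts to look and compute and a shell command to move; the robot and the scene stay as the last step left them, time stands still between calls to the robot, and variables do not carry over. Pictures are saved under pics/ and viewed, and the job is handed in when it is done.

```bash
mkdir -p pics; ls
cat > h.py <<'E'
from cell import env
import numpy as np, cv2
def snap(n,f):
    im=env.read_camera(n); cv2.imwrite('pics/'+f,im[:,:,::-1]); return im
def proj(n,p):
    m=env.camera_model(n); c=np.array(m['view'])@np.r_[p,1]; return np.array([m['fx']*c[0]/c[2]+m['cx'],m['fy']*c[1]/c[2]+m['cy']])
def ray(n,uv):
    m=env.camera_model(n);V=np.array(m['view']);R=V[:3,:3];o=-R.T@V[:3,3]
    d=R.T@np.array([(uv[0]-m['cx'])/m['fx'],(uv[1]-m['cy'])/m['fy'],1]);return o,d/np.linalg.norm(d)
def tri(a,b):
    (o1,d1),(o2,d2)=a,b
    A=np.c_[d1,-d2];s=np.linalg.lstsq(A,o2-o1,rcond=None)[0]
    p,q=o1+s[0]*d1,o2+s[1]*d2
    return (p+q)/2,np.linalg.norm(p-q)
E
python3 - <<'E'
from h import *
np.set_printoptions(precision=1,suppress=True)
snap('side','s0.png');snap('top','t0.png')
for c in('side','top'):
    m=env.camera_model(c);print(c,m['fx'],m['fy'],m['cx'],m['cy']);V=np.array(m['view']);print('pos',-V[:3,:3].T@V[:3,3]);print(V)
    for n in ['stand','arm','hook_end','first_roll','second_roll','tray']:
        for r in env.landmark_of(n,c): print(c,n,round(r['confidence'],2),np.array(r['xyz']),proj(c,r['xyz']))
print(env.state())
E
```

```text
pics
side 460.56532484008017 460.56532484008017 282.4093869148622 211.28420705640394
pos [ 93.1 738.8 776.3]
[[ -0.8  -0.6  -0.  494.2]
 [ -0.3   0.5  -0.8 260.7]
 [  0.4  -0.6  -0.6 919.2]
 [  0.    0.    0.    1. ]]
side stand 0.6 [516.2 229.3  -4.5] [254.1 304.2]
side arm 0.89 [514.1 225.5 139.8] [253.2 255.5]
side hook_end 0.63 [440.5 212.7 152.9] [287.7 261.8]
side first_roll 0.71 [511.2 225.9 124.2] [254.6 261.9]
side second_roll 0.89 [ 487.9 -171.5   37.9] [353.1 201. ]
side second_roll 0.69 [ 637.3 -278.7   31.2] [324.5 167.5]
side second_roll 0.68 [ 624.6 -102.8   29.6] [295.7 199. ]
side second_roll 0.58 [ 372.7 -201.9   34.8] [398.2 211.1]
side second_roll 0.55 [ 461.1 -295.6   31. ] [381.8 184.1]
side tray 0.94 [ 496.1 -175.     3.2] [349.8 209.5]
side tray 0.5 [733.9 -26.2   0.2] [246.8 208. ]
side tray 0.32 [517.8 228.2  -3.6] [253.8 303.3]
top 381.4536472143425 381.4536472143425 287.88196471623195 215.92184025653333
pos [ 471.5   61.3 1037.9]
[[  0.   -1.   -0.   51.1]
 [ -1.   -0.   -0.1 577.7]
 [  0.1   0.   -1.  983.4]
 [  0.    0.    0.    1. ]]
top stand 0.82 [519
[... 328 characters left out ...]
1] [381.8 251.5]
top second_roll 0.85 [ 638.3 -277.5   31.7] [417.  195.9]
top second_roll 0.78 [ 464.1 -297.7   29.8] [425.2 261.8]
top second_roll 0.67 [ 370.1 -203.7   28.5] [389.3 297.3]
top second_roll 0.5 [557.8 237.2 141.4] [214.9 217.1]
top tray 0.77 [ 501.5 -177.7    0.6] [376.8 246.7]
top tray 0.74 [734.6 -29.2   0.3] [323.3 161.2]
{'t': 0.7, 'joints': array([-1.3,  0.5,  1.6, -0. ,  1.1, -0.1]), 'qvel': array([-0., -0.,  0.,  0., -0., -0.]), 'tau': array([  0. , -61.2, -25.8,   0.1,   0. ,  -0. ]), 'eef_pos': array([ 242.7, -576. ,  214.7]), 'tcp_rot': array([3.1, 0. , 0.4]), 'ft_force': array([ 0.4, -0.8, -0.2]), 'moment': array([-0. , -0. , -0.1]), 'opening': 0.9992623183828997}
```

View pics/s0.png

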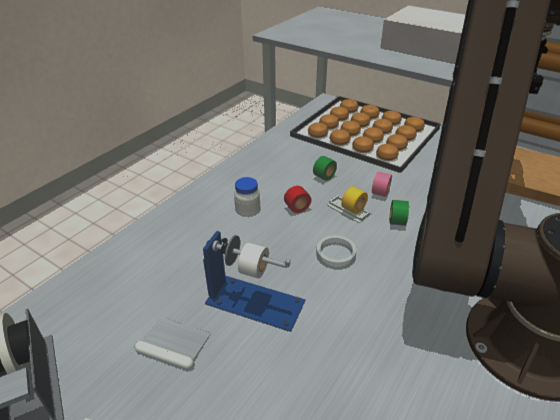

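View pics/t0.png

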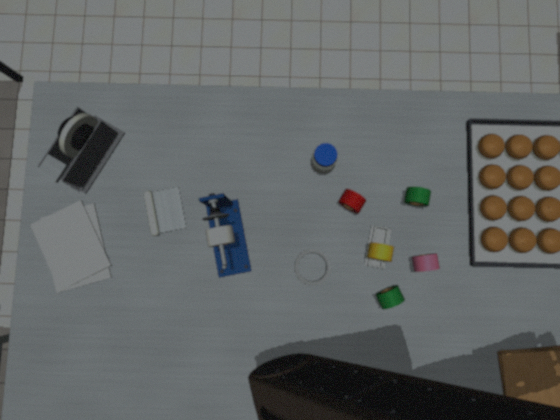

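Candidates: yellow roll side (353,201) / top (381,251), lying in the tray. Look-alikes: red side (297,198), green (325,168) and (399,212), pink (381,183). I choose the yellow one and check it in crops.

Run:
```python
from h import *
s=cv2.imread('pics/s0.png');t=cv2.imread('pics/t0.png')
def c(im,x,y,w,h,k): return cv2.resize(im[y:y+h,x:x+w],None,fx=k,fy=k,interpolation=cv2.INTER_CUBIC)
a=c(s,195,225,120,105,5);cv2.imwrite('pics/c1.png',a)
cv2.imwrite('pics/c2.png',c(t,190,185,70,100,6)[:600])
cv2.imwrite('pics/c3.png',np.hstack([c(s,320,180,60,50,6),c(t,355,220,50,50,6)]))
```

```text
(no output)
```

View pics/c1.png

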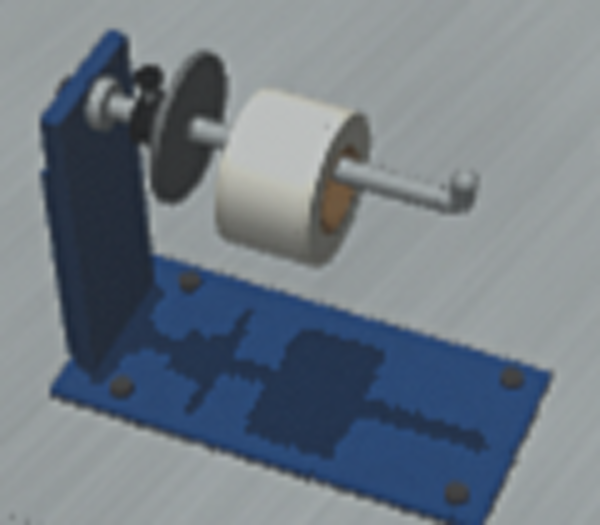

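View pics/c2.png

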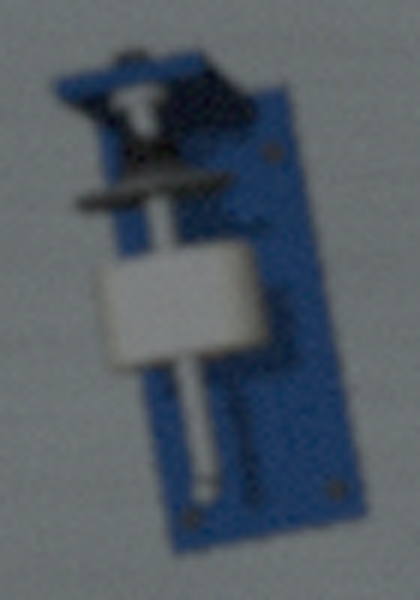

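View pics/c3.png

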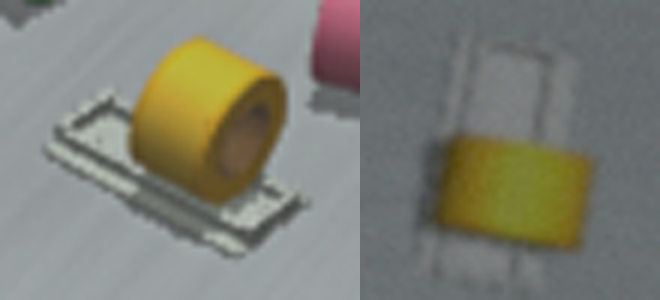

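Yellow roll confirmed: it lies in the tray (side crop ~(353,201)), offset toward the hither end. The white roll is in mid-bar with a gap before the grey disc. Now I'll fit the poses.

```bash
cat > fit.py <<'E'
from h import *
from scipy.optimize import least_squares
np.set_printoptions(precision=2,suppress=True)
S=lambda u,v:((u+.5)/5-.5+195,(v+.5)/5-.5+225)
T=lambda u,v:((u+.5)/6-.5+190,(v+.5)/6-.5+185)
L=[('side',(-100,-45,6),S(551,373)),('side',(100,45,3),S(52,390)),('side',(-74.5,0,157),S(466,174)),('side',(85,30,154),S(50,123)),('side',(85,-30,154),S(126,40)),
('top',(100,-45,6),T(289,85)),('top',(-100,-45,6),T(366,513)),('top',(-100,45,6),T(177,551)),('top',(-74.5,0,157),T(206,489))]
def W(q,p):
    c,s=np.cos(q[2]),np.sin(q[2]);return np.array([q[0]+c*p[0]-s*p[1],q[1]+s*p[0]+c*p[1],p[2]+q[3]])
for sel in (('side',),('top',),('side','top')):
  for zf in (0,1):
    f=lambda q:np.concatenate([proj(n,W(np.r_[q[:3],q[3]*zf],p))-uv for n,p,uv in L if n in sel])
    r=least_squares(f,[517,226,.17,0],loss='soft_l1');print(sel,r.x,'res',r.fun.reshape(-1,2).round(1).tolist())
E
python3 fit.py
python3 - <<'E'
from h import *
np.set_printoptions(precision=1,suppress=True)
# hook tip & yellow triangulation
print(tri(ray('side',((466.5)/5-.5+195,(174.5)/5-.5+225)),ray('top',(206.5/6-.5+190,489.5/6-.5+185))))
from scipy.optimize import least_squares
for n in('second_roll','first_roll','tray'):
  for c in('side','top'):
    for r in env.masks_of(n,c):
        m=r['region'].astype(np.uint8);M=cv2.moments(m,True)
        if M['m00']==0: continue
        (rc)=cv2.minAreaRect(np.argwhere(m)[:,::-1].astype(np.float32))
        print(n,c,round(r['confidence'],2),M['m10']/M['m00'],M['m01']/M['m00'],M['m00'],rc)
E
```

```text
('side',) [515.61 228.01   0.22   0.  ] res [[0.3, -0.2], [-1.3, 0.8], [-0.9, 0.1], [1.3, 0.3], [0.4, -1.6]]
('side',) [516.61 226.76   0.22  -1.67] res [[0.2, -0.3], [-1.2, 0.8], [-0.9, 0.1], [1.4, 0.4], [0.5, -1.5]]
('top',) [517.24 225.24   0.22   0.  ] res [[0.0, -0.8], [0.9, 0.3], [-0.6, 0.7], [-0.1, -0.3]]
('top',) [517.26 228.07   0.22 -19.17] res [[-0.0, 0.3], [0.5, 0.0], [-0.4, 0.2], [-0.0, -0.5]]
('side', 'top') [516.46 226.6    0.22   0.  ] res [[0.3, -1.1], [-1.2, 0.5], [-0.7, -0.7], [1.4, -0.0], [0.3, -2.0], [-0.6, -0.5], [0.5, 0.5], [-1.1, 1.0], [-0.7, 0.1]]
('side', 'top') [517.37 225.65   0.22  -3.2 ] res [[0.1, -0.4], [-1.0, 0.8], [-0.9, 0.2], [1.6, 0.6], [0.5, -1.3], [0.1, -0.6], [0.8, 0.3], [-0.6, 0.5], [-0.2, -0.3]]
(array([443.5, 208.6, 154.3]), np.float64(0.8887641022124934))
second_roll side 0.95 297.2992957746479 199.1267605633803 568.0 ((297.300048828125, 198.90000915527344), (26.200000762939453, 25.0), 53.13010025024414)
second_roll side 0.85 399.07888631090486 212.41531322505801 431.0 ((399.01544189453125, 212.376953125), (18.481176376342773, 24.31080818176
[... 1172 characters left out ...]
363380432129, 31.730287551879883), 15.945395469665527)
first_roll side 0.69 347.7125748502994 210.20958083832335 334.0 ((348.9000244140625, 209.2000274658203), (41.14365005493164, 13.86362075805664), 26.56505012512207)
first_roll top 0.84 219.33536585365854 235.0121951219512 492.0 ((219.24398803710938, 235.0919952392578), (18.693531036376953, 27.280033111572266), 79.69515228271484)
tray side 0.91 347.1421188630491 210.0077519379845 387.0 ((348.2821350097656, 209.20738220214844), (41.695613861083984, 15.126360893249512), 28.886581420898438)
tray top 0.64 376.79202772963606 244.263431542461 577.0 ((376.8689270019531, 246.46014404296875), (21.98595428466797, 42.06895065307617), 9.7824068069458)
```

```bash
cat > cyl.py <<'E'
from h import *
from scipy.optimize import minimize
np.set_printoptions(precision=2,suppress=True)
th=np.linspace(0,2*np.pi,40)
def hull(n,q,K=6):
    x,y,z,yaw=q;P=[]
    for sx in(-20,20):
        for a in th:
            l=32*np.cos(a);P.append(proj(n,[x+sx*np.cos(yaw)-l*np.sin(yaw),y+sx*np.sin(yaw)+l*np.cos(yaw),z+32*np.sin(a)]))
    return cv2.convexHull(np.float32(P)).reshape(-1,2)
def mask(n,f,c0):
    im=cv2.imread('pics/'+f);h=cv2.cvtColor(im,cv2.COLOR_BGR2HSV)
    x,y=c0;K=6;b=22
    crop=cv2.resize(im[y-b:y+b,x-b:x+b],None,fx=K,fy=K,interpolation=cv2.INTER_CUBIC)
    hs=cv2.cvtColor(crop,cv2.COLOR_BGR2HSV)
    m=((hs[:,:,1]>90)&(hs[:,:,0]<40)).astype(np.uint8)
    k,l,s,_=cv2.connectedComponentsWithStats(m);i=1+np.argmax(s[1:,4]);m=(l==i).astype(np.uint8)
    H=cv2.convexHull(np.argwhere(m)[:,::-1].astype(np.int32));m2=np.zeros_like(m);cv2.fillPoly(m2,[H],1)
    return m2,(x-b,y-b),crop
def fit(fs,q0,cs,out):
    M={n:mask(n,fs[n],cs[n]) for n in fs}
    def cost(q,show=False):
        c=0
        for n,(m,o,cr) in M.items():
            H=(hull(n,q)-o+.5)*6-.5;a=np.zeros_like(m);cv2.fillPoly(a,[np.int32(H.round())],1)
            c+=1-(a&m).sum()/(a|m).sum()
            if show: cv2.polylines(cr,[np.int32(H.round())],True,(255,0,0));cs_,_=cv2.findContours(m,0,2);cv2.drawContours(cr,cs_,-1,(0,255,0))
        return c
    best=None
    for y0 in(-.3,-.1,.1,.3):
        s=np.array([[*q0,q0y+y0] for q0y in(0,)]) [0]
        sim=np.vstack([s]+[s+d for d in np.diag([6,6,6,.15])])
        r=minimize(cost,s,method='Nelder-Mead',options=dict(initial_simplex=sim,xatol=.02,fatol=1e-4))
        print(r.x,r.fun)
        if best is None or r.fun<best.fun:best=r
    cost(best.x,True);cv2.imwrite('pics/'+out,np.hstack([M[n][2] for n in M]));return best.x
if __name__=='__main__':
    fit({'side':'s0.png','top':'t0.png'},[488,-177,40],{'side':(353,201),'top':(381,251)},'cy.png')
E
python3 cyl.py
```

```text
Traceback (most recent call last):
  File "cyl.py", line 38, in <module>
    fit({'side':'s0.png','top':'t0.png'},[488,-177,40],{'side':(353,201),'top':(381,251)},'cy.png')
    ~~~^^^^^^^^^^^^^^^^^^^^^^^^^^^^^^^^^^^^^^^^^^^^^^^^^^^^^^^^^^^^^^^^^^^^^^^^^^^^^^^^^^^^^^^^^^^^
  File "cyl.py", line 33, in fit
    r=minimize(cost,s,method='Nelder-Mead',options=dict(initial_simplex=sim,xatol=.02,fatol=1e-4))
  File "cyl.py", line 25, in cost
    H=(hull(n,q)-o+.5)*6-.5;a=np.zeros_like(m);cv2.fillPoly(a,[np.int32(H.round())],1)
       ~~~~^^^^^
  File "cyl.py", line 9, in hull
    l=32*np.cos(a);P.append(proj(n,[x+sx*np.cos(yaw)-l*np.sin(yaw),y+sx*np.sin(yaw)+l*np.cos(yaw),z+32*np.sin(a)]))
                            ~~~~^^^^^^^^^^^^^^^^^^^^^^^^^^^^^^^^^^^^^^^^^^^^^^^^^^^^^^^^^^^^^^^^^^^^^^^^^^^^^^^^^^
  File "h.py", line 6, in proj
    m=env.camera_model(n); c=np.array(m['view'])@np.r_[p,1]; return np.array([m['fx']*c[0]/c[2]+m['cx'],m['fy']*c[1]/c[2]+m['cy']])
ValueError: time passes only in moves, steps and waits
```

```bash
python3 - <<'E'
from cell import env
import pickle
pickle.dump({n:env.camera_model(n) for n in('side','top')},open('cm.pkl','wb'))
print(env.state()['t'])
E
sed -i "2a import pickle,os\nCM=pickle.load(open('cm.pkl','rb'))" h.py; sed -i "s/m=env.camera_model(n)/m=CM[n]/" h.py
python3 cyl.py
```

```text
1.0
[ 487.55 -177.45   39.1    -0.13] 0.09636134927357531
[ 487.7  -177.46   39.06   -0.13] 0.09469550185623432
[ 487.56 -176.93   39.44   -0.13] 0.09337424472385336
[ 487.6  -177.45   38.53   -0.13] 0.09443642302095234
```

```bash
sleep 1; python3 fit.py | tail -2|cut -c1-80; ls pics
```

```text
('side', 'top') [516.46 226.6    0.22   0.  ] res [[0.3, -1.1], [-1.2, 0.5], [-0
('side', 'top') [517.37 225.65   0.22  -3.2 ] res [[0.1, -0.4], [-1.0, 0.8], [-0
c1.png
c2.png
c3.png
cy.png
s0.png
t0.png
```

View pics/cy.png

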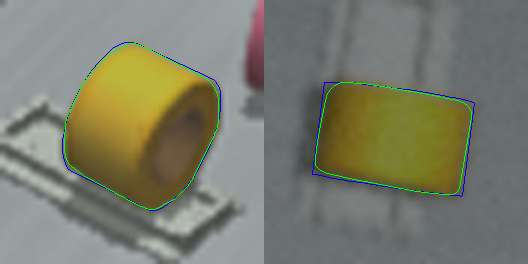

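```bash
python3 - <<'E'
from h import *
s=env.state();print(s['eef_pos'],s['tcp_rot'],s['t'],env.grasp_offset)
E
python3 - <<'E'
# refit stand w/ white-roll
exec(open('fit.py').read().replace("print(","(lambda *a:None)("))
f=lambda q:np.concatenate([proj(n,W(np.r_[q[:3],0],p))-uv for n,p,uv in L])
r=least_squares(f,[517,226,.17],loss='soft_l1');import builtins;builtins.print(r.x.round(4).tolist())
E
```

```text
[ 242.73504119 -575.97054158  214.67864813] [3.14144893e+00 2.10322212e-05 3.98814933e-01] 1.0 18.8
[516.4648, 226.5968, 0.2249]
```

The fit matches in both views: yellow roll at (487.6, -177.2), z≈39–40, yaw -0.13. Stand at (516.5, 226.6), yaw 0.225. First I turn the wrist, then travel at height.

```bash
python3 -m pendant '[0,0,0,0.056,-1, 0,0,0,0.056,-1, 0,0,0,0.056,-1]'
```

```text
t: 1.38
eef_pos: [242.7, -575.9, 214.6]
tcp_rot: [3.142, -0.0, -0.135]
ft_force: [0.4, -0.3, -0.2]
opening: 1.003
```

```bash
cat > d.py <<'E'
import sys,numpy as np
# d.py x y z yaw  tx ty tz -> tool fractions(total)
x,y,z,w,tx,ty,tz=map(float,sys.argv[1:8]);d=np.array([tx-x,ty-y]);c,s=np.cos(w),np.sin(w)
v=np.array([d@[c,s],d@[s,-c],z-tz]);print('mm',v.round(1),'frac',(v/400).round(4),'len',np.linalg.norm(v).round(1))
E
python3 d.py 242.7 -575.9 214.6 -0.135 487.6 -177.2 150
```

```text
mm [ 189.  -428.    64.6] frac [ 0.4725 -1.0701  0.1615] len 472.3
```

```bash
python3 -m pendant '[0.0592,-0.1336,0,0,-1, 0.0592,-0.1336,0,0,-1, 0.0592,-0.1336,0,0,-1, 0.0592,-0.1336,0,0,-1, 0.0592,-0.1336,0,0,-1, 0.0592,-0.1336,0,0,-1, 0.0592,-0.1336,0,0,-1, 0.0592,-0.1336,0,0,-1, 0,0,0.1,0,-1, 0,0,0,0,-1]'
```

```text
t: 2.62
eef_pos: [484.8, -175.4, 173.1]
tcp_rot: [-3.14, 0.004, -0.128]
ft_force: [-0.3, 0.8, 0.5]
opening: 1.002
```

```bash
python3 -m pendant '[0,0,0,0,-1, 0,0,0,0,-1]'
python3 - <<'E'
from h import *
s=snap('side','s1.png');t=snap('top','t1.png')
c=lambda im,x,y,w,h,k:cv2.resize(im[y:y+h,x:x+w],None,fx=k,fy=k,interpolation=cv2.INTER_CUBIC)
cv2.imwrite('pics/c4.png',np.hstack([c(s,290,100,100,120,4),c(t,330,200,100,120,4)])[:,:,::-1])
p=env.state()['eef_pos'];print(p,proj('side',p),proj('top',p))
E
```

```text
t: 2.88
eef_pos: [485.8, -177.3, 175.8]
tcp_rot: [3.141, -0.002, -0.13]
ft_force: [-0.5, 0.4, 0.1]
opening: 0.998
[ 485.66589191 -177.03958448  175.54311973] [360.10867995 155.77007176] [394.44396627 251.89628   ]
```

View pics/c4.png

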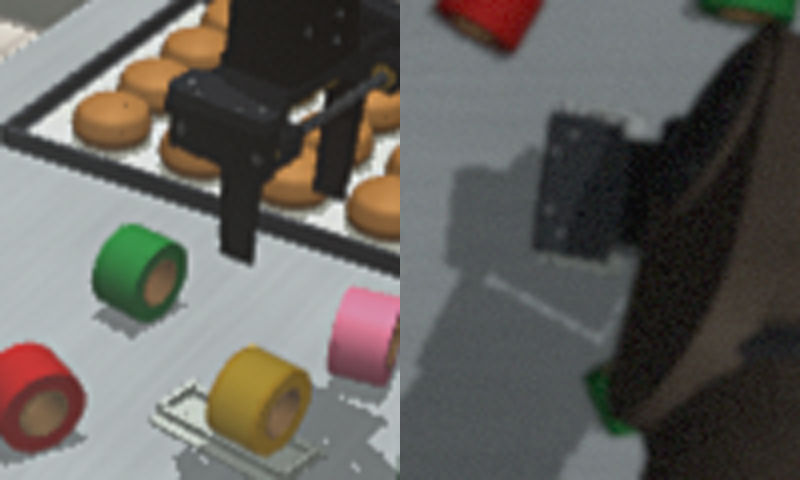

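```bash
python3 -m pendant '[0.005,0,0.1,0,-1, 0,0,0.1,0,-1, 0,0,0.1,0,-1, 0,0,0.05,0,-1, 0,0,0.036,0,-1, 0,0,0,0,-1, 0,0,0,0,-1]'
```

```text
t: 3.85
eef_pos: [488.0, -176.9, 21.0]
tcp_rot: [3.141, -0.001, -0.129]
ft_force: [-0.2, 0.2, 0.5]
opening: 1.003
```

```bash
python3 -m pendant '[0,0,0,0,1, 0,0,0,0,1, 0,0,0,0,1, 0,0,0,0,1, 0,0,0,0,1, 0,0,0,0,1]'
python3 - <<'E'
from h import *
s=snap('side','s2.png')
c=lambda im,x,y,w,h,k:cv2.resize(im[y:y+h,x:x+w],None,fx=k,fy=k,interpolation=cv2.INTER_CUBIC)
cv2.imwrite('pics/c5.png',c(s,300,150,100,80,6)[:,:,::-1]); print(env.state())
E
```

```text
t: 4.6
eef_pos: [487.6, -176.7, 20.3]
tcp_rot: [3.141, -0.0, -0.129]
ft_force: [0.1, -0.8, 2.4]
opening: 0.675
{'t': 4.65, 'joints': array([-4.74953572e-01,  6.32539979e-01,  1.98731776e+00, -1.69429108e-04,
        5.21492556e-01,  1.22494060e+00]), 'qvel': array([ 0.00138061, -0.00042956,  0.00149285, -0.00042763, -0.00017816,
       -0.00018416]), 'tau': array([ 1.95062854e-01, -5.56986165e+01, -1.22018346e+01,  6.94814161e-02,
       -6.98766229e-02, -1.55882914e-03]), 'eef_pos': array([ 487.63266767, -176.67099407,   20.30568634]), 'tcp_rot': array([ 3.14143106e+00, -1.99372001e-04, -1.28950928e-01]), 'ft_force': array([-0.08623103,  0.16354811,  2.43350005]), 'moment': array([0.01975285, 0.04404664, 0.0081762 ]), 'opening': 0.6755280729093519}
```

View pics/c5.png

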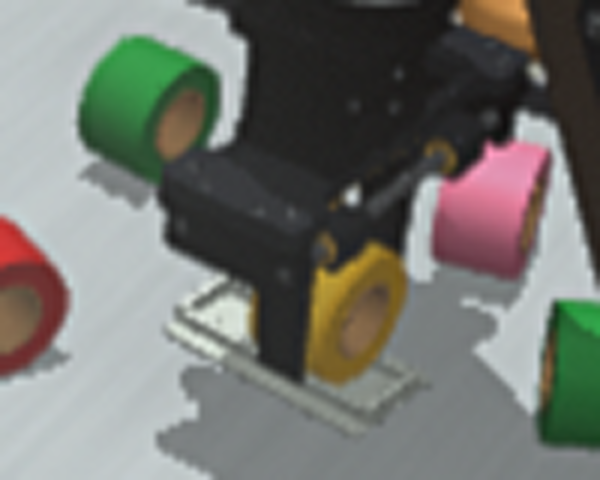

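Opening 64.2 mm, so the gripper holds the roll across its diameter. Lift, turn, and check.

```bash
python3 -m pendant '[0,0,-0.05,0,1, 0,0,-0.1,0,1, 0,0,-0.1,0,1, 0,0,-0.1,0,1, 0,0,-0.1,0,1, 0,0,0,-0.056,1, 0,0,0,-0.0567,1, 0,0,0,0,1]'
python3 - <<'E'
from h import *
s=snap('side','s3.png')
cv2.imwrite('pics/c6.png',cv2.resize(s[80:210,290:430],None,fx=4,fy=4,interpolation=cv2.INTER_CUBIC)[:,:,::-1]); print(env.state()['eef_pos'],env.state()['ft_force'])
E
```

```text
t: 5.65
eef_pos: [487.4, -176.5, 200.0]
tcp_rot: [-3.141, 0.0, 0.224]
ft_force: [0.6, -0.6, -1.9]
opening: 0.675
[ 487.40056337 -176.54041975  199.9968499 ] [-0.42591563 -2.0712847  -0.60459166]
```

View pics/c6.png

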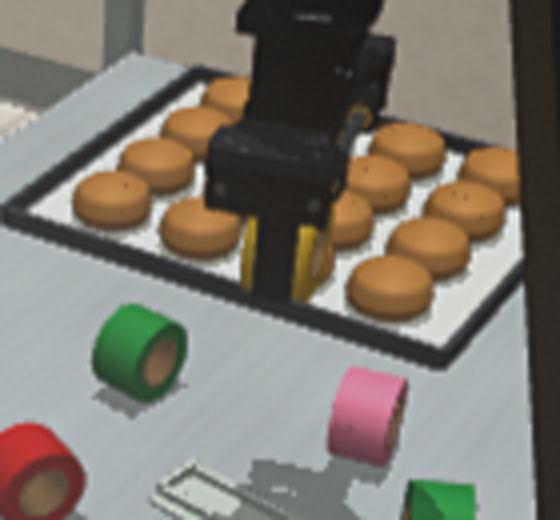

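```bash
python3 d.py 487.4 -176.5 200 0.224 384.9 196.5 127
```

```text
mm [ -17.1 -386.4   73. ] frac [-0.0427 -0.9661  0.1825] len 393.7
```

```bash
python3 -m pendant '[-0.0053,-0.1208,0,0,1, -0.0053,-0.1208,0,0,1, -0.0053,-0.1208,0,0,1, -0.0053,-0.1208,0,0,1, -0.0053,-0.1208,0,0,1, -0.0053,-0.1208,0,0,1, -0.0053,-0.1208,0,0,1, -0.0053,-0.1208,0,0,1, 0,0,0,0,1, 0,0,0,0,1]'
```

```text
t: 6.95
eef_pos: [384.7, 196.2, 200.0]
tcp_rot: [3.141, 0.0, 0.224]
ft_force: [0.1, -0.3, -0.8]
opening: 0.68
```

Now down to threading height, then a look from both cameras.

```bash
python3 -m pendant '[0,0,0.06,0,1, 0,0,0.06,0,1, 0,0,0.063,0,1, 0,0,0,0,1, 0,0,0,0,1]'
python3 - <<'E'
from h import *
s=snap('side','s4.png');t=snap('top','t4.png')
c=lambda im,x,y,w,h,k:cv2.resize(im[y:y+h,x:x+w],None,fx=k,fy=k,interpolation=cv2.INTER_CUBIC)
cv2.imwrite('pics/c7.png',c(s,195,205,160,120,5)[:,:,::-1]);cv2.imwrite('pics/c8.png',c(t,180,185,100,120,5)[:,:,::-1])
p=env.state()['eef_pos'];print(p,env.state()['ft_force'],proj('side',p),proj('top',p))
E
```

```text
t: 7.58
eef_pos: [385.4, 195.9, 127.7]
tcp_rot: [3.142, -0.001, 0.223]
ft_force: [-0.2, -0.2, -0.9]
opening: 0.671
[385.31456156 196.21279647 127.87498775] [-0.41719724 -0.23546745 -0.73789419] [316.34507206 277.51740703] [230.13564695 291.04071011]
```

View pics/c7.png

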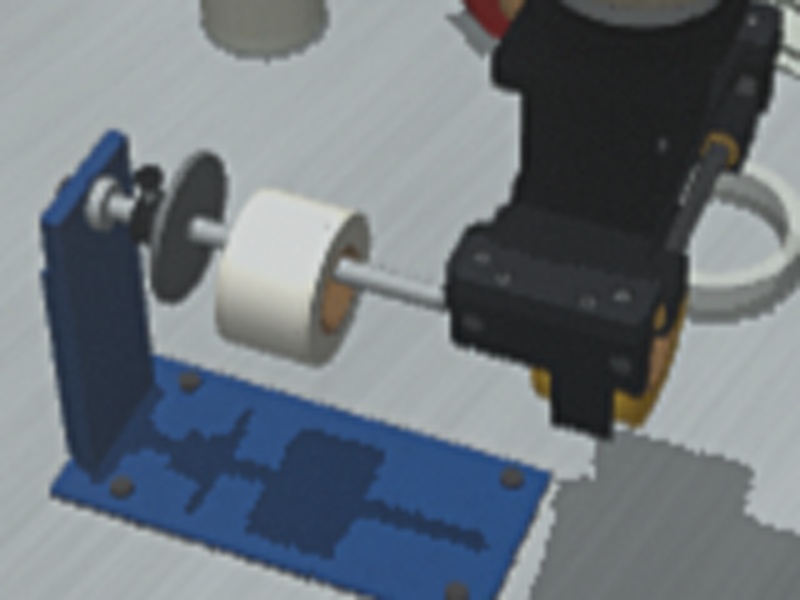

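View pics/c8.png

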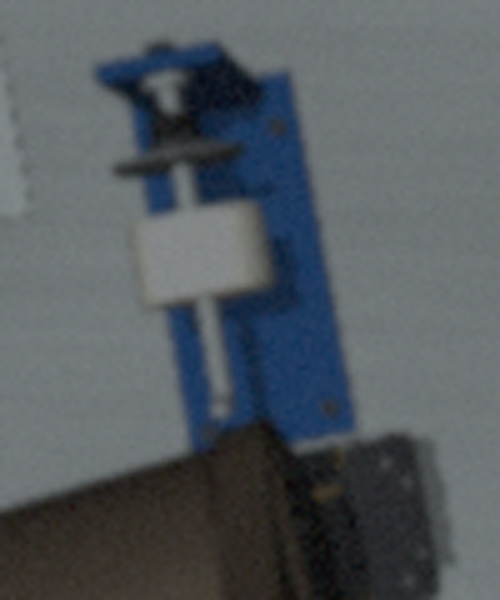

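Run:
```python
from h import *
np.set_printoptions(precision=1,suppress=True)
p=np.array([385.35,196.1,127.8]);w=.2235;X=np.array([np.cos(w),np.sin(w),0]);Y=np.array([-np.sin(w),np.cos(w),0])
g=lambda u,v:np.array([(u+.5)/5-.5+195,(v+.5)/5-.5+205])
for x,o in((10,(553,427)),(-10,(612,438))):
  for t in (40,44): print(x,t,proj('side',p+X*x+Y*t),'obs',g(*o))
h=np.array([516.46,226.6,0])-74.5*X
print('mm per px: along stand',[proj('side',h+[0,0,157]+d)-proj('side',h+[0,0,157]) for d in (X*10,Y*10,np.array([0,0,10]))])
print('mm per px top',[proj('top',h+[0,0,157]+d)-proj('top',h+[0,0,157]) for d in (X*10,Y*10,np.array([0,0,10]))])
```

```text
10 40 [304.5 290.8] obs [305.2 290. ]
10 44 [303.8 292.3] obs [305.2 290. ]
-10 40 [314.8 293.7] obs [317.  292.2]
-10 44 [314.1 295.3] obs [317.  292.2]
mm per px: along stand [array([-4.9, -1.3]), array([-1.9,  3.4]), array([ 0. , -3.8])]
mm per px top [array([-0.8, -4.3]), array([-4.3,  0.9]), array([-0.8,  0.1])]
```

Run:
```python
from h import *
np.set_printoptions(precision=1,suppress=True)
T=lambda u,v:((u+.5)/5-.5+180,(v+.5)/5-.5+185)
w=.2245;c,s=np.cos(w),np.sin(w)
def at(n,uv,z):
    o,d=ray(n,uv);p=o+d*(z-o[2])/d[2];e=p[:2]-[516.46,226.6];return np.array([e@[c,s],e@[-s,c]])
for nm,uv,z in [('white back top',(200,204),161),('white front top',(207,303),161),('white L',(137,255),129),('white R',(270,250),129),('disc',(180,155),172),('discfront bottom',(180,162),172),('bar@end',(222,395),145),('bar mid',(208,330),145),('bar back',(183,190),145),('tip',(220,408),155)]:
    print(nm,at('top',T(*uv),z))
im=cv2.imread('pics/t0.png');cv2.imwrite('pics/c9.png',cv2.resize(im[215:275,195:255],None,fx=10,fy=10,interpolation=cv2.INTER_CUBIC))
```

```text
white back top [18.8 -9.4]
white front top [-26.7  -4.4]
white L [ 4.4 29.6]
white R [ -5.9 -33. ]
disc [41.4 -6.3]
discfront bottom [38.3 -5.7]
bar@end [-69.   -0.8]
bar mid [-38.1   0.1]
bar back [28.7 -0.2]
tip [-74.8  -0.5]
```

View pics/c9.png

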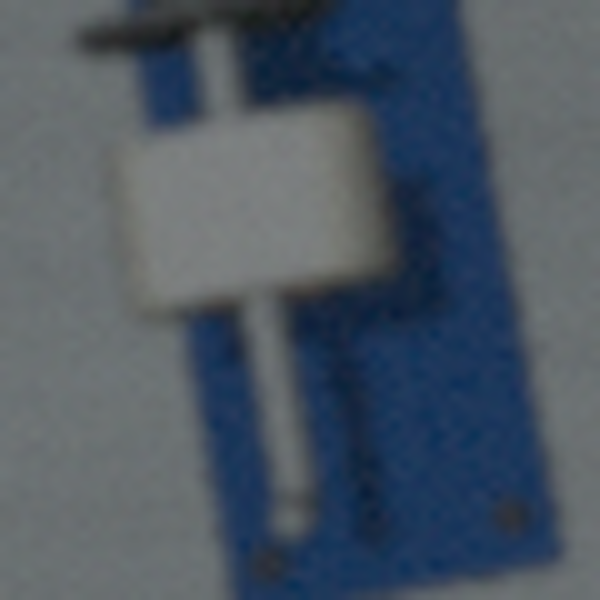

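```bash
python3 -m pendant '[0.02,0,0.003,0,1, 0.02,0,0,0,1, 0.02,0,0,0,1, 0.01,0,0,0,1, 0,0,0,0,1, 0,0,0,0,1]'; python3 -m pendant '[0.01,0,0,0,1, 0.01,0,0,0,1, 0.01,0,0,0,1, 0,0,0,0,1, 0,0,0,0,1]'
python3 - <<'E'
from h import *
s=snap('side','s5.png');t=snap('top','t5.png')
c=lambda im,x,y,w,h,k:cv2.resize(im[y:y+h,x:x+w],None,fx=k,fy=k,interpolation=cv2.INTER_CUBIC)
cv2.imwrite('pics/c10.png',c(s,195,205,160,120,5)[:,:,::-1]);cv2.imwrite('pics/c11.png',c(t,180,185,100,120,5)[:,:,::-1])
E
```

```text
t: 8.43
eef_pos: [411.8, 202.6, 125.7]
tcp_rot: [3.141, 0.0, 0.225]
ft_force: [-0.8, 0.4, -0.9]
opening: 0.673
t: 9.05
eef_pos: [423.6, 205.3, 125.7]
tcp_rot: [3.141, 0.0, 0.225]
ft_force: [-1.4, -0.3, -1.1]
opening: 0.669
```

View pics/c10.png

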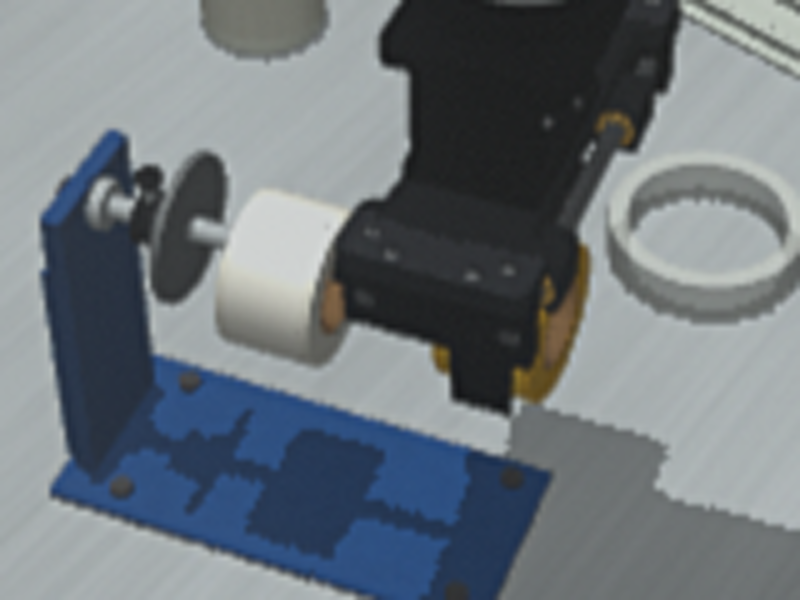

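View pics/c11.png

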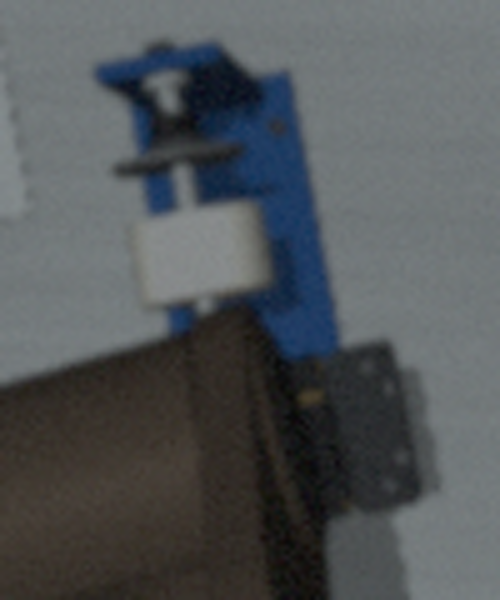

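```bash
python3 -m pendant '[0.01,0,0,0,1, 0.01,0,0,0,1, 0.01,0,0,0,1, 0.01,0,0,0,1, 0,0,0,0,1, 0,0,0,0,1]'; python3 -m pendant '[0.01,0,0,0,1, 0.01,0,0,0,1, 0.01,0,0,0,1, 0.01,0,0,0,1, 0,0,0,0,1, 0,0,0,0,1]'
```

```text
t: 9.9
eef_pos: [439.2, 208.9, 125.7]
tcp_rot: [3.141, 0.0, 0.225]
ft_force: [-1.0, -0.1, -0.9]
opening: 0.676
t: 10.65
eef_pos: [454.8, 212.4, 125.7]
tcp_rot: [3.141, 0.0, 0.225]
ft_force: [0.1, -0.1, -0.4]
opening: 0.675
```

```bash
python3 -m pendant '[0.01,0,0,0,1, 0.01,0,0,0,1, 0.01,0,0,0,1, 0.01,0,0,0,1, 0.007,0,0,0,1, 0,0,0,0,1, 0,0,0,0,1]'
python3 - <<'E'
from h import *
s=snap('side','s6.png');t=snap('top','t6.png')
c=lambda im,x,y,w,h,k:cv2.resize(im[y:y+h,x:x+w],None,fx=k,fy=k,interpolation=cv2.INTER_CUBIC)
cv2.imwrite('pics/c12.png',c(s,195,205,160,120,5)[:,:,::-1]);cv2.imwrite('pics/c13.png',c(t,180,185,100,120,5)[:,:,::-1])
E
```

```text
t: 11.52
eef_pos: [473.1, 216.6, 125.7]
tcp_rot: [3.141, 0.0, 0.225]
ft_force: [0.0, -0.0, -0.7]
opening: 0.673
```

View pics/c12.png

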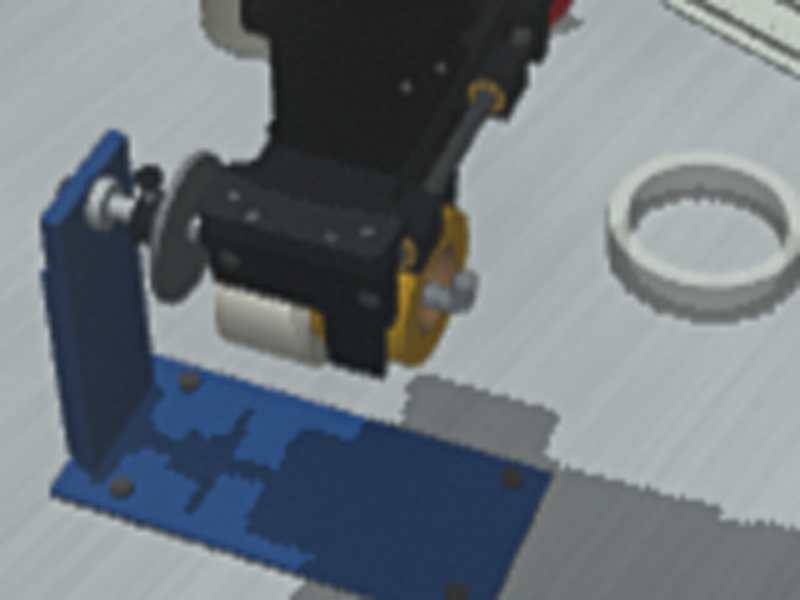

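View pics/c13.png

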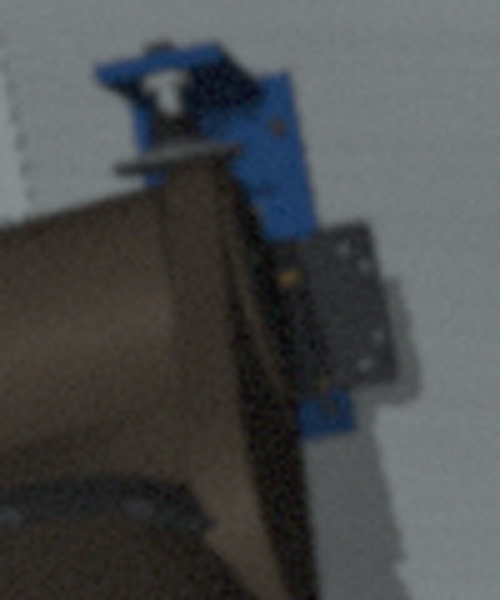

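The bar's upturned end is visible through the yellow bore at side crop (450,295), so the roll is threaded. Lowering gently.

```bash
python3 -m pendant '[0,0,0.01,0,1, 0,0,0.01,0,1, 0,0,0.01,0,1, 0,0,0.003,0,1, 0,0,0,0,1, 0,0,0,0,1]'; python3 -m pendant '[0,0,0.002,0,1, 0,0,0,0,1, 0,0,0,0,1]';python3 -m pendant '[0,0,0.002,0,1, 0,0,0,0,1, 0,0,0,0,1]'
```

```text
t: 12.38
eef_pos: [473.3, 216.7, 112.7]
tcp_rot: [3.142, -0.0, 0.225]
ft_force: [-0.6, -0.0, -0.7]
opening: 0.673
t: 12.75
eef_pos: [473.3, 216.7, 111.8]
tcp_rot: [3.142, -0.0, 0.225]
ft_force: [-0.5, 0.4, -0.5]
opening: 0.672
t: 13.12
eef_pos: [473.3, 216.7, 111.0]
tcp_rot: [3.141, 0.0, 0.225]
ft_force: [0.1, -0.1, -1.3]
opening: 0.672
```

```bash
python3 -m pendant '[0,0,0.0015,0,1, 0,0,0,0,1, 0,0,0,0,1]';python3 -m pendant '[0,0,0.0012,0,1, 0,0,0,0,1, 0,0,0,0,1]'
```

```text
t: 13.5
eef_pos: [473.3, 216.7, 110.4]
tcp_rot: [3.142, -0.0, 0.225]
ft_force: [0.5, -0.6, -0.9]
opening: 0.675
t: 13.88
eef_pos: [473.3, 216.7, 109.9]
tcp_rot: [3.141, -0.0, 0.225]
ft_force: [0.8, 0.2, -1.6]
opening: 0.672
```

```bash
python3 -m pendant '[0,0,0.001,0,1, 0,0,0,0,1, 0,0,0,0,1]';python3 -m pendant '[0,0,0.001,0,1, 0,0,0,0,1, 0,0,0,0,1]'
```

```text
t: 14.25
eef_pos: [473.3, 216.7, 109.6]
tcp_rot: [3.142, -0.0, 0.225]
ft_force: [-0.3, -0.6, 0.8]
opening: 0.674
t: 14.62
eef_pos: [473.3, 216.7, 109.5]
tcp_rot: [3.142, -0.0, 0.225]
ft_force: [-1.8, -0.6, 6.1]
opening: 0.675
```

```bash
python3 -m pendant '[0,0,-0.0018,0,1, 0,0,0,0,1, 0,0,0,0,1]';python3 -m pendant '[0.004,0,0,0,1, 0.004,0,0,0,1, 0.004,0,0,0,1, 0.004,0,0,0,1, 0,0,0,0,1, 0,0,0,0,1]'
```

```text
t: 15.0
eef_pos: [473.2, 216.7, 109.7]
tcp_rot: [3.141, 0.0, 0.225]
ft_force: [-1.4, -0.3, -1.0]
opening: 0.676
t: 15.75
eef_pos: [479.5, 218.1, 109.8]
tcp_rot: [3.142, -0.0, 0.225]
ft_force: [0.1, 0.7, -1.2]
opening: 0.674
```

```bash
python3 -m pendant '[0.003,0,0,0,1, 0.003,0,0,0,1, 0.003,0,0,0,1, 0.003,0,0,0,1, 0.003,0,0,0,1, 0,0,0,0,1, 0,0,0,0,1]';python3 -m pendant '[0.002,0,0,0,1, 0.002,0,0,0,1, 0,0,0,0,1, 0,0,0,0,1]'
python3 - <<'E'
from h import *
s=snap('side','s7.png')
c=lambda im,x,y,w,h,k:cv2.resize(im[y:y+h,x:x+w],None,fx=k,fy=k,interpolation=cv2.INTER_CUBIC)
cv2.imwrite('pics/c14.png',c(s,195,205,120,90,6)[:,:,::-1])
E
```

```text
t: 16.62
eef_pos: [485.5, 219.5, 109.9]
tcp_rot: [3.142, -0.0, 0.225]
ft_force: [-0.0, 0.1, -1.5]
opening: 0.677
t: 17.12
eef_pos: [487.0, 219.8, 109.8]
tcp_rot: [3.141, -0.0, 0.225]
ft_force: [-0.3, 0.0, -1.0]
opening: 0.676
```

View pics/c14.png

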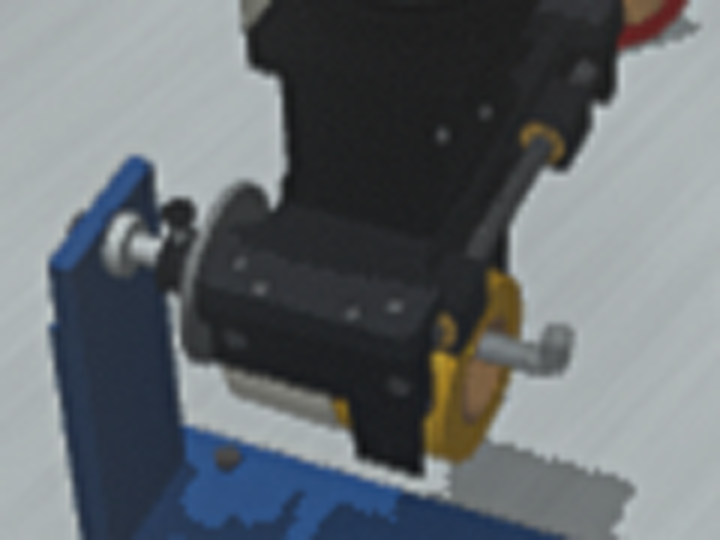

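```bash
python3 -m pendant '[0.002,0,0,0,1, 0.002,0,0,0,1, 0.002,0,0,0,1, 0,0,0,0,1, 0,0,0,0,1]';python3 -m pendant '[0.002,0,0,0,1, 0.002,0,0,0,1, 0,0,0,0,1, 0,0,0,0,1]'
```

```text
t: 17.8
eef_pos: [489.4, 220.3, 109.9]
tcp_rot: [3.142, -0.0, 0.225]
ft_force: [0.7, 0.6, -0.8]
opening: 0.676
t: 18.3
eef_pos: [490.9, 220.7, 109.9]
tcp_rot: [3.142, -0.0, 0.225]
ft_force: [-1.0, -0.7, -0.9]
opening: 0.674
```

```bash
python3 -m pendant '[0.002,0,0,0,1, 0,0,0,0,1, 0,0,0,0,1]'; python3 -m pendant '[0.002,0,0,0,1, 0,0,0,0,1, 0,0,0,0,1]'
```

```text
t: 18.68
eef_pos: [491.7, 220.9, 109.8]
tcp_rot: [3.141, -0.0, 0.225]
ft_force: [-0.6, 0.1, -1.1]
opening: 0.673
t: 19.05
eef_pos: [492.4, 221.1, 109.8]
tcp_rot: [3.141, -0.0, 0.225]
ft_force: [0.6, -0.2, -0.8]
opening: 0.672
```

```bash
python3 -m pendant '[0.002,0,0,0,1, 0,0,0,0,1, 0,0,0,0,1]'; python3 -m pendant '[0.002,0,0,0,1, 0,0,0,0,1, 0,0,0,0,1]'
```

```text
t: 19.42
eef_pos: [493.2, 221.2, 109.8]
tcp_rot: [3.142, -0.0, 0.225]
ft_force: [0.5, 0.3, -0.8]
opening: 0.673
t: 19.8
eef_pos: [494.0, 221.4, 109.8]
tcp_rot: [3.141, -0.0, 0.225]
ft_force: [-0.5, -0.6, -1.9]
opening: 0.672
```

```bash
python3 -m pendant '[0.002,0,0,0,1, 0,0,0,0,1, 0,0,0,0,1]'
```

```text
t: 20.18
eef_pos: [494.8, 221.6, 109.8]
tcp_rot: [3.142, -0.0, 0.225]
ft_force: [-0.4, 0.0, 0.0]
opening: 0.671
```

```bash
python3 -m pendant '[0.002,0,0,0,1, 0,0,0,0,1, 0,0,0,0,1]'
```

```text
t: 20.55
eef_pos: [495.6, 221.8, 109.8]
tcp_rot: [3.141, -0.0, 0.225]
ft_force: [0.2, -0.7, -0.5]
opening: 0.672
```

```bash
python3 -m pendant '[0.002,0,0,0,1, 0,0,0,0,1, 0,0,0,0,1]'
```

```text
t: 20.92
eef_pos: [496.3, 221.9, 109.9]
tcp_rot: [3.142, -0.0, 0.225]
ft_force: [-0.9, -0.5, -2.3]
opening: 0.671
```

```bash
python3 -m pendant '[0.002,0,0,0,1, 0,0,0,0,1, 0,0,0,0,1]'
```

```text
t: 21.3
eef_pos: [497.1, 222.1, 109.9]
tcp_rot: [3.141, -0.0, 0.225]
ft_force: [-0.4, 0.1, -1.0]
opening: 0.675
```

Run:
```python
from h import *
s=snap('side','s8.png');t=snap('top','t8.png')
c=lambda im,x,y,w,h,k:cv2.resize(im[y:y+h,x:x+w],None,fx=k,fy=k,interpolation=cv2.INTER_CUBIC)
cv2.imwrite('pics/c15.png',c(s,195,205,120,90,6)[:,:,::-1]);print(env.state()['ft_force'])
```

```text
[ 0.16764604  0.18658525 -1.16924847]
```

View pics/c15.png

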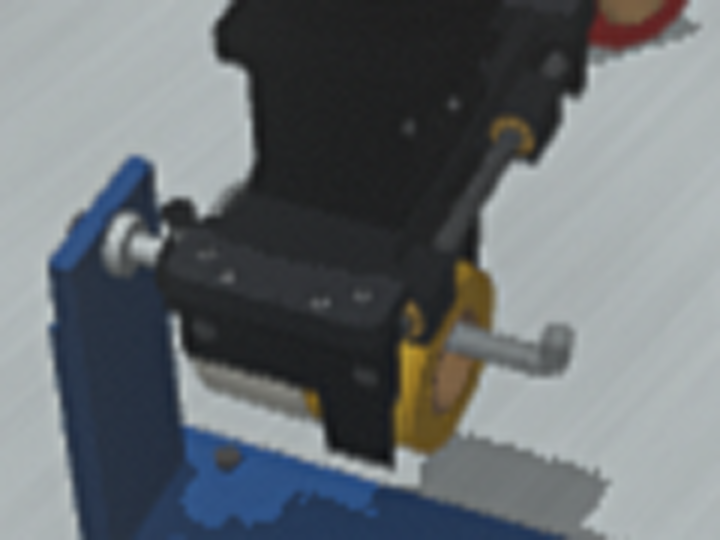

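No contact yet at x≈-20; white is moving along. I continue in small steps.

```bash
python3 -m pendant '[0.002,0,0,0,1, 0,0,0,0,1, 0,0,0,0,1]'
```

```text
t: 21.78
eef_pos: [497.6, 222.2, 109.8]
tcp_rot: [3.141, 0.0, 0.225]
ft_force: [-2.1, 0.0, -0.7]
opening: 0.672
```

```bash
python3 -m pendant '[0.002,0,0,0,1, 0,0,0,0,1, 0,0,0,0,1]'
```

```text
t: 22.15
eef_pos: [498.1, 222.3, 109.7]
tcp_rot: [3.141, 0.001, 0.225]
ft_force: [-4.7, -1.3, 0.6]
opening: 0.673
```

Spring felt: about 4.9 N along the bar, rising about 2.8 N per step. One more step should give about 7.5 N.

```bash
python3 -m pendant '[0.0018,0,0,0,1, 0,0,0,0,1, 0,0,0,0,1, 0,0,0,0,1]'; python3 -c "
from cell import env
print(env.state()['ft_force'])"; python3 -m pendant '[0,0,0,0,1, 0,0,0,0,1]'
```

```text
t: 22.65
eef_pos: [498.4, 222.3, 109.7]
tcp_rot: [3.141, 0.002, 0.225]
ft_force: [-6.0, -1.7, 0.1]
opening: 0.673
[-5.95411119 -1.7104866   0.10749931]
t: 22.9
eef_pos: [498.4, 222.4, 109.6]
tcp_rot: [3.141, 0.002, 0.225]
ft_force: [-7.5, -2.8, 0.9]
opening: 0.674
```

Pressed at about 6–8 N for over 0.5 s. Now I ease off most of the spring force, then open.

```bash
python3 -m pendant '[-0.0012,0,0,0,1, -0.0012,0,0,0,1, -0.0012,0,0,0,1, 0,0,0,0,1, 0,0,0,0,1]'; python3 -m pendant '[0,0,0,0,0.1, 0,0,0,0,0.0, 0,0,0,0,-0.3, 0,0,0,0,-0.3, 0,0,0,0,-0.5, 0,0,0,0,-0.5, 0,0,0,0,-0.7,0,0,0,0,-0.7]'
```

```text
t: 23.52
eef_pos: [498.0, 222.3, 109.8]
tcp_rot: [3.142, -0.0, 0.225]
ft_force: [-2.2, -2.5, -0.6]
opening: 0.671
t: 24.52
eef_pos: [498.0, 222.3, 109.9]
tcp_rot: [3.142, -0.0, 0.225]
ft_force: [-0.1, 0.7, 0.5]
opening: 0.841
```

```bash
python3 -m pendant '[0,0,0,0,-1, 0,0,0,0,-1, 0,0,0,0,-1]'; python3 -m pendant '[0,0,-0.02,0,-1, 0,0,-0.03,0,-1, 0,0,-0.04,0,-1, 0,0,-0.05,0,-1, 0,0,-0.08,0,-1, 0,0,-0.1,0,-1, 0,0,-0.1,0,-1, -0.1,0.1,0,0,-1, -0.1,0.1,0,0,-1, -0.1,0.1,0,0,-1]'; python3 -m pendant '[0,0.14,0,0,-1, 0,0.14,0,0,-1, 0,0.14,0,0,-1, 0,0,0,0,-1]'
python3 - <<'E'
from h import *
s=snap('side','s9.png');t=snap('top','t9.png')
c=lambda im,x,y,w,h,k:cv2.resize(im[y:y+h,x:x+w],None,fx=k,fy=k,interpolation=cv2.INTER_CUBIC)
cv2.imwrite('pics/c16.png',c(s,195,205,120,90,6)[:,:,::-1]);cv2.imwrite('pics/c17.png',c(t,190,185,70,100,6)[:,:,::-1])
for n in('side','top'):
  for r in env.landmark_of('first_roll',n)+env.landmark_of('second_roll',n)[:6]: print(n,round(r['confidence'],2),np.round(r['xyz']))
E
```

```text
t: 24.9
eef_pos: [497.9, 222.3, 109.8]
tcp_rot: [3.142, -0.0, 0.225]
ft_force: [0.6, 0.7, -0.4]
opening: 0.996
t: 26.15
eef_pos: [406.5, 77.5, 278.9]
tcp_rot: [3.141, -0.002, 0.226]
ft_force: [0.6, -1.1, 0.0]
opening: 1.004
t: 26.65
eef_pos: [445.6, -88.1, 278.6]
tcp_rot: [3.141, -0.001, 0.221]
ft_force: [-0.4, 0.4, -0.8]
opening: 1.003
side 0.97 [536. 229. 127.]
side 0.84 [498. 224. 124.]
side 0.82 [ 462. -300.   32.]
side 0.82 [ 373. -204.   33.]
side 0.78 [ 624. -105.   30.]
side 0.75 [ 638. -280.   29.]
top 0.85 [542. 228. 127.]
top 0.93 [498. 216. 128.]
top 0.75 [ 622. -102.   31.]
top 0.75 [ 635. -278.   35.]
```

View pics/c16.png

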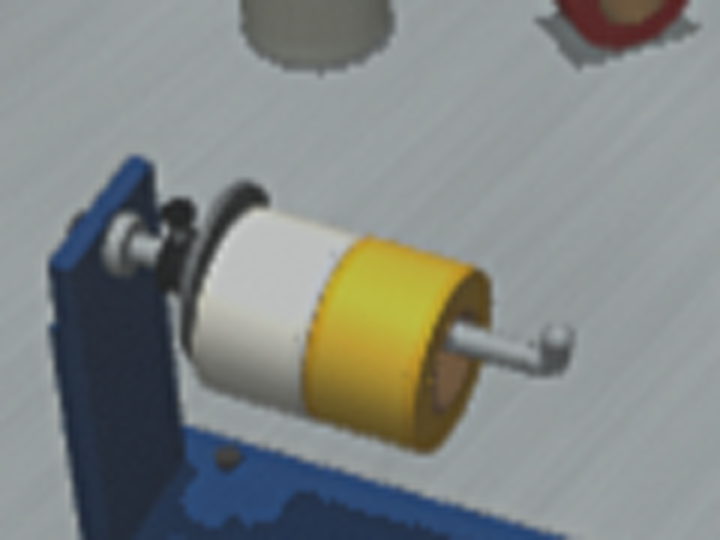

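View pics/c17.png

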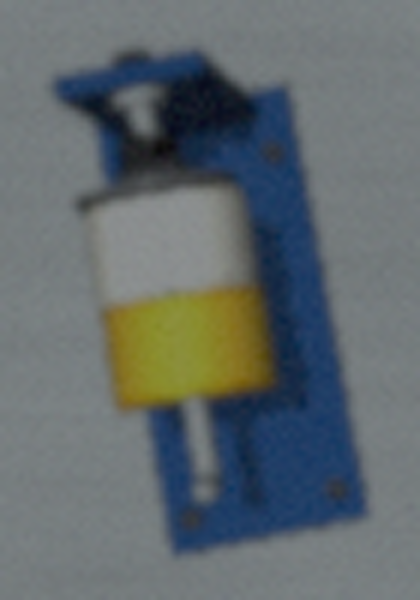

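View pics/s9.png

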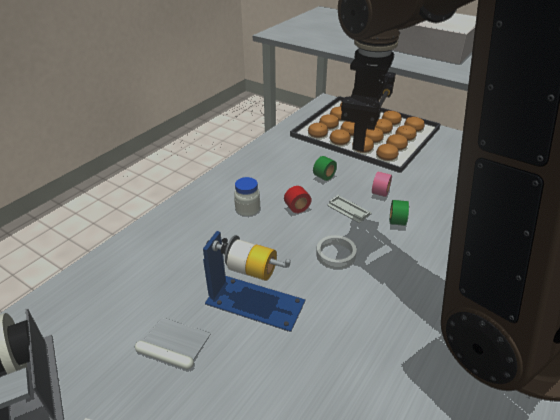

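Both rolls hang side by side against the disc: white at side (245,257), yellow at (262,261). The tub, tape and scraper sit where they were. Let it settle and hand in.

```bash
python3 -m pendant '[0,0,0,0,-1, 0,0,0,0,-1, 0,0,0,0,-1, 0,0,0,0,-1, 0,0,0,0,-1, 0,0,0,0,-1, 0,0,0,0,-1, 0,0,0,0,-1]'; python3 -c "
from cell import env
print(env.job_done())"
```

```text
t: 27.95
eef_pos: [445.2, -85.2, 277.9]
tcp_rot: [3.141, -0.0, 0.225]
ft_force: [0.2, -0.3, -0.1]
opening: 0.999
the job is handed in; nothing more can be done
None
```

I took the yellow roll from the tray, threaded it over the upturned end and lowered it on to the bar. I felt about 6 N of contact there, then eased up slightly. I slid both rolls back until the disc's spring answered and held about 6–8 N for over 0.5 s. Then I backed off to roughly 2–3 N, opened the gripper and moved clear. The job was handed in at about 28 s, with no verdict reported.

**Last checks:** The final pictures from both cameras show white and yellow hanging tight together against the disc. The jar, tape and scraper are where they were, and the arm is well clear.

**Disagreements:**
- **Disc position:** the spring was felt about 2–3 mm further back than my top-view estimate of the disc front (about +38 mm).
- **Roll spacing:** the top-view landmarks put the two rolls about 46 mm apart and differ from the side view by up to 8 mm in the yellow roll's y. Each is good to about 4 mm, the side view gives about 38 mm, and neither picture shows a gap. I took this as network error.

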